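# Coating thickness reading on the coupon of the red-capped lot

### The arm

A 6-joint arm with a two-finger parallel gripper is mounted at the origin on a cart in front of the work surface, level with it; the furniture and walls round the work are solid. World frame = base frame: x ahead of the robot, y to its left, z up, the work surface at z = 0. Lengths are in m, angles in rad, forces in N, time in s.
With the tool pointing down it reaches from about 0.35 to 0.95 m from the base axis. Payload 17.4 kg.
Tool frame: the origin (TCP) lies on the centre line of the jaws, within the pads' length; the fingertips stand 11 mm ahead of it and the grasp point (between the pads) lies 8 mm behind it (ctrl.finger_overhang is the z of the fingertips in the tool frame, in m); z points along the fingers, y is the line along which they close (so a half turn about z gives the same grasp; the last joint's range is limited). The gripper opens to 93 mm and grips with 3 to 60 N. Pads are 15 mm wide; open, the fingers measure 128 mm over their backs; the gripper's body (75 mm by 188 mm) begins 65 mm behind the grasp point.
Start: joints at [1.26, 0.116, 1.442, -0, 1.584, -0.038], TCP at [0.182, 0.65, 0.23] pointing down, gripper open.
Joint ranges: [-2.83, 2.83], [-0.83, 2.19], [0.07, 2.5], [-1.14, 4.28], [0.01, 3], [-2.97, 2.97]. Speed limits (rad/s): [1.89, 1.89, 2.22, 3.14, 3.14, 3.14].

### API

Orientations are given as a unit quaternion [w, x, y, z].
In Python, from cell import ctrl gives the robot as it stands.
- The arm moves only by the tool play_rows, never from a script. Its argument "increments" is a list of rows, each a list of 4 numbers: the shift along the tool's x, y, z in units of 0.3 m (1.0 is 0.3 m), then the turn about the tool's z in units of 120 degrees (1.0 is 120 degrees). A call has 1 to 12 rows; each row shifts and turns the commanded pose from where the row before left it, along the tool's axes as they then stand; what a row does not reach is not made up. A row lasts 1/10 s, in which the tool goes at most 50 mm and 8.59 degrees, less where a joint would pass 70% of its speed; a pose out of reach is approached as far as the arm can. A call with a number of a shift or a turn outside -1 to 1 is refused whole. A call with a gripper value outside its range is refused whole. "hand" is the finger opening in mm, from 0 to 93, set as the call begins (left out, the last holds). The fingers move at their own pace and stop on an object; the grip force is fixed at half the most. Time passes only in rows, so rows that do not move let the fingers close. It gives the time, the measured TCP pose, the force, the opening and the grip force at its end, in the units of the state.
- ctrl.observe(): the state, without advancing time (a new reading comes with each control period).
- ctrl.capture(name): name is "scene" or "top"; returns a dict with "img" (384x512x3 uint8, blue, green, red), "K" (3x3 intrinsics, pixels), "world_from_camera" (4x4, takes a point from camera to world coordinates). Camera axes: x right, y down, z forward; pixel columns grow to the right and rows downward; lengths in m; the calibration is good to about 2 mm. A picture is of the moment at which its call begins. There is no depth.
- ctrl.finish_job(): hands the job in; it is judged then, once.
Trained networks look in the newest picture that a camera, given by its name, has taken for a name from the list of things; names that differ only in an ending like _2 or _b are one class to them, and where a whole thing is asked for, a point or a joint stands for the part that bears it (a point fixed in the world has none). Each returns a list of dicts, best first, with "p" (0 to 1); they miss things now and then, are a little off and sometimes report something else, mostly with a low value. They report only what shows in the picture. A call takes as long as a camera call. They do not tell look-alikes from the thing itself.
- ctrl.outline_of(camera, thing): "pixels" (384x512 bool, what is visible of it) and "xy" ([column, row] in pixels, amid what is visible of it).
The state is a dict: "t": time; "q": joint angles; "qvel": joint speeds; "tau": joint torques, N m; "eef_pos": TCP position; "eef_rot": TCP orientation; "wrist_force": force on the tool from outside, world axes, zero at the start; "moment": the same for the moment, N m; "opening": opening from 0.0 (shut) to 1.0 (fully open); "grasp_force": force on a finger pad.
Only numpy, scipy, OpenCV 4.12 (cv2) and the standard library are available. Lean on these libraries where they do the work, as an engineer would, in place of code of your own. Each camera call takes 0.05 s, during which the arm holds its last target. There are 200 camera calls.

### The job

Take the pen-shaped coating gauge out of its stand and zero it: set its sprung foot on the bare steel disc of the stand, upright and gently, with the sleeve about half way in, for a good second. Then take the reading on the blue coated coupon that lies in the same lane as the red-capped vial: set the foot inside the marked white ring, upright, again with the sleeve about half way in and not pushed home, and finish while holding it there. Do not touch the other two coupons with the gauge, and leave the three vials standing in their wells.

Things in the scene. Friction and masses are not known exactly. Their poses are not given: they have to be found in the camera images.
- gauge: pen-type coating gauge: round white pen 22 mm in diameter, 135 mm long, 0.12 kg, upright in the tube of its stand. Origin: centre of its foot face (sleeve fully out); own z runs up the pen. Nose end at 16 mm; an orange collar (30 mm in diameter) at 60 to 66 mm rests on the tube's rim; plain and round above it: grip there from above, at 98 mm (ribs at 82 to 109 mm), any yaw
- gauge_foot (a point): centre of the flat foot face (12 mm in diameter) of the sprung steel sleeve at the lower end of the gauge
- gauge_sleeve (a joint): how far the sprung sleeve is pushed into the gauge, m: 0 = fully out, 0.010 = home on its stop. Its spring begins to give at 2 N and adds 1 N per mm: half way in (0.005) takes about 7 N, home 12 N. Of the 16 mm of bare sleeve below the nose 11 mm are left at half way; a red line runs round it 9 mm above the foot
- gauge_stand: fixed stand: grey base plate 70 (x) by 160 (y) by 14 mm, origin at the centre of its underside. A bare aluminium tube (38 mm outside, 26 mm bore, rim 82 mm above the bench) at y = +45 mm in its frame holds the gauge; to draw it clear lift it straight up by more than 60 mm. The zero disc lies at y = -45 mm
- zero_spot (a point): centre of the upper face of the bare steel zero disc, 34 mm in diameter, on the base plate of the stand, 18 mm above the bench
- zero_disc: the bare steel zero disc, 34 mm in diameter, fixed to the stand; origin at the centre of its underside
- coupon_board: fixed white board 150 (x) by 244 (y) by 14 mm with three lanes side by side along its y, 80 mm apart, parted by thin grey lines. In each lane a vial stands in a well (48 mm towards +x of the board's middle) and a coupon lies in front of it, towards -x. Origin: centre of its underside
- vial_red: vial with a red cap, 27 mm in diameter, 64 mm tall, origin at the centre of its underside; loose, stands 8 mm deep in one of the three wells of the board. The coupon of its lane is the one to measure (about 68 mm from it; the others are over 100 mm away)
- pipette_stand: fixed blue pipette carousel behind the middle of the bench: base 185 mm and upper disc 160 mm across, the upper disc 0.29 m above the bench, its rod ends at 0.46 m. Origin: centre of its underside. Not part of the job: pass in front of it (nearer the robot) when swinging from side to side
- weight_box: fixed wooden weight box 102 by 160 mm with its lid standing open, 0.14 m tall; stands between the gauge stand and the board. Origin: centre of its underside. Not part of the job: carry the gauge over it
- vial_black: vial with a black cap, same size, in another well
- vial_white: vial with a white cap, same size, in the third well
- coupon_a: flat coupon 75 (x) by 54 (y) by 3 mm, fixed on the board, coated blue with a bare metal end towards +x; all three look alike and may lie in any lane. Origin: centre of its underside, 14 mm above the bench
- mark_a (a point): centre of the white ring (24 mm inside, 27 mm outside) marked on coupon_a, on its upper face, 17 mm above the bench
- coupon_b: flat coupon 75 (x) by 54 (y) by 3 mm, fixed on the board, coated blue with a bare metal end towards +x; all three look alike and may lie in any lane. Origin: centre of its underside, 14 mm above the bench
- mark_b (a point): centre of the white ring (24 mm inside, 27 mm outside) marked on coupon_b, on its upper face, 17 mm above the bench
- coupon_c: flat coupon 75 (x) by 54 (y) by 3 mm, fixed on the board, coated blue with a bare metal end towards +x; all three look alike and may lie in any lane. Origin: centre of its underside, 14 mm above the bench
- mark_c (a point): centre of the white ring (24 mm inside, 27 mm outside) marked on coupon_c, on its upper face, 17 mm above the bench
There are look-alikes about, which are no part of the job. What is shaped like the vial_black but pink or yellow is not meant.

How it is judged:
By the outcome, as a careful person would: the job done as asked, in the order asked, and still so for the second after the job is handed in, while the arm keeps its last pose, push and grip.
It also fails if it takes over 51 s, if anything falls off the work surface, if the arm or the gripper's body presses on something with over 40 N, if the wrist force passes 120 N, or if a joint passes its speed limit or range.

## Working session

There is one attempt and no reset: what is moved stays moved. The work goes in short steps, Python scripts to look and compute and a tool call to move; the robot and the scene stay as the last step left them, time stands still between calls to the robot, and variables do not carry over. Pictures are saved under pics/ and viewed, at most 10 in all, crops included, and the job is handed in when it is done.

Besides the shell and the picture viewer there is one more tool, called after "Emit:" as name(argument=value, ...), one argument or row to a line, values as JSON. play_rows: Moves the arm, as the interface text tells. Its arguments: {"type":"object","properties":{"increments":{"type":"array"},"hand":{"type":"number"}},"required":["increments"]}

```bash
mkdir -p pics; cat > h.py <<'E'
import numpy as np, cv2
from cell import ctrl
def ray(c,px,z):
    K,T=c["K"],np.array(c["world_from_camera"])
    d=T[:3,:3]@np.linalg.inv(K)@np.array([px[0],px[1],1.0]); o=T[:3,3]
    return o+d*(z-o[2])/d[2]
def proj(c,p):
    K,T=c["K"],np.linalg.inv(np.array(c["world_from_camera"]))
    q=K@(T[:3,:3]@np.array(p)+T[:3,3]); return q[:2]/q[2]
E
python3 - <<'E'
from h import *
s=ctrl.observe();print(s["t"],s["eef_pos"],s["eef_rot"],s["wrist_force"],s["opening"],ctrl.finger_overhang)
for n in("top","scene"):
    c=ctrl.capture(n);cv2.imwrite(f"pics/{n}0.png",c["img"])
    print(n,np.round(np.array(c["world_from_camera"]),3).tolist())
    for t,z in(("gauge",.137),("zero_disc",.018),("coupon_a",.017),("vial_red",.07),("vial_black",.07),("vial_white",.07),("gauge_stand",.014),("weight_box",.1)):
        for o in ctrl.outline_of(n,t)[:4]:
            print(t,round(float(o["p"]),2),np.round(o["xy"]),np.round(ray(c,o["xy"],z),3),int(o["pixels"].sum()))
E
```

```text
0.0 [0.1817853  0.64984974 0.22889184] [-9.83179864e-05  1.35942458e-01  9.90716556e-01 -5.86609239e-04] [-0.83128064 -0.63451231 -0.05717607] 1.0009659872742076 0.011
top [[0.023, -0.981, 0.193, 0.305], [-1.0, -0.021, 0.015, 0.004], [-0.011, -0.193, -0.981, 1.231], [0.0, 0.0, 0.0, 1.0]]
gauge 0.51 [141. 212.] [0.448 0.336 0.137] 119
zero_disc 0.67 [177. 218.] [0.448 0.261 0.018] 104
coupon_a 0.88 [373. 213.] [ 0.478 -0.333  0.017] 433
coupon_a 0.77 [345. 210.] [ 0.484 -0.249  0.017] 449
coupon_a 0.56 [319. 204.] [ 0.501 -0.17   0.017] 450
vial_red 0.53 [349. 186.] [ 0.547 -0.249  0.07 ] 97
vial_black 0.7 [176. 219.] [0.44  0.253 0.07 ] 126
vial_black 0.68 [340. 155.] [ 0.643 -0.224  0.07 ] 117
vial_black 0.67 [288. 165.] [ 0.609 -0.071  0.07 ] 100
vial_black 0.41 [322. 161.] [ 0.623 -0.17   0.07 ] 105
vial_white 0.67 [376. 193.] [ 0.529 -0.329  0.07 ] 118
vial_white 0.54 [321. 204.] [ 0.494 -0.169  0.07 ] 399
gauge_stand 0.8 [168. 218.] [0.45  0.289 0.014] 1143
scene [[0.824, -0.261, 0.503, 0.077], [-0.567, -0.351, 0.745, -0.685], [-0.018, -0.899, -0.437, 0.451], [0.0, 0.0, 0.0, 1.0]]
gauge 0.53 [166. 127.] [0.445 0.324 0.137] 207
gauge 0.16 [335. 231.] [ 0.443 -0.361  0.137] 390
coupon_a 0.87 [283. 231.] [ 0.495 -0.171  0.017] 534
coupon_a 0.86 [305. 251.] [ 0.484 -0.253  0.017] 687
coupon_a 0.79 [331. 274.] [ 0.476 -0.331  0.017] 888
vial_red 0.82 [335. 230.] [ 0.524 -0.29   0.07 ] 376
vial_black 0.85 [314. 216.] [ 0.529 -0.227  0.07 ] 324
vial_black 0.58 [301. 192.] [ 0.577 -0.131  0.07 ] 282
vial_black 0.55 [330. 204.] [ 0.589 -0.21   0.07 ] 317
vial_black 0.55 [356. 213.] [ 0.605 -0.269  0.07 ] 340
vial_white 0.94 [360. 252.] [ 0.509 -0.361  0.07 ] 463
gauge_stand 0.58 [169. 165.] [0.443 0.331 0.014] 488
gauge_stand 0.26 [318. 262.] [ 0.483 -0.291  0.014] 4136
```

```bash
python3 - <<'E'
import cv2
a=cv2.imread("pics/top0.png");b=cv2.imread("pics/scene0.png")
x=cv2.resize(a[130:260,100:420],(800,325),interpolation=2)
y=cv2.resize(b[90:300,130:400],(354,275),interpolation=2)
z=cv2.resize(b[190:290,260:390],(358,275),interpolation=2)
cv2.imwrite("pics/v1.png",cv2.vconcat([x,cv2.copyMakeBorder(cv2.hconcat([y,z]),0,0,0,88,0)]))
E
```

```text
(no output)
```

View pics/v1.png

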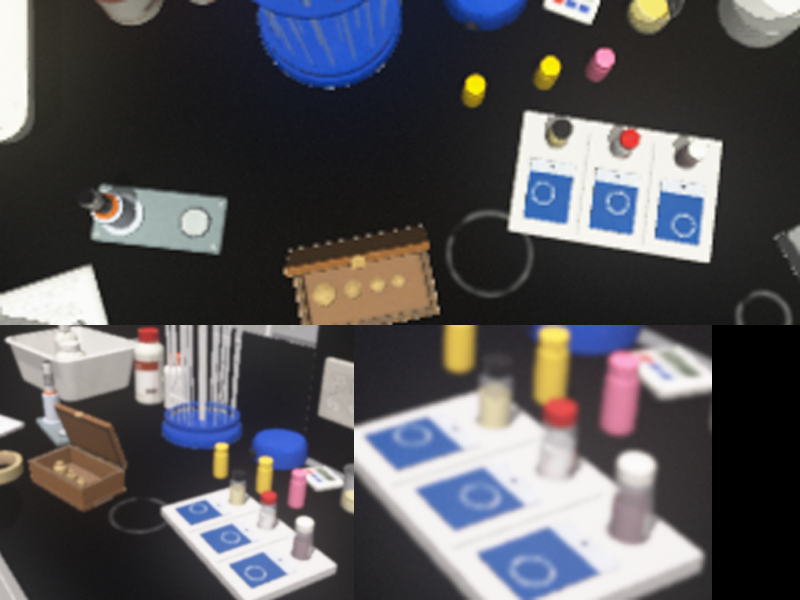

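View pics/scene0.png

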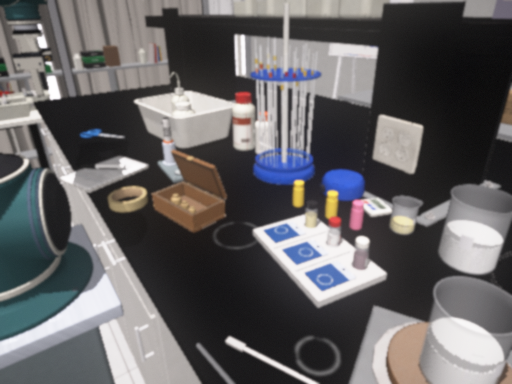

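The red cap (crop px 628,140; full top ≈351,186) stands in the middle lane. The black cap is at (324,182) and the white one at (377,190). So the middle coupon is the one to measure: top px ≈(345,210), ring ≈(347,211). The pink and yellow vials stand off the board. The gauge is at top px ≈(142,213) and the disc at ≈(178,219). Next I'll refine these positions by colour.

```bash
cat > m.py <<'E'
from h import *
def cen(mask,up,off):  # weighted largest blob
    n,l,s,c=cv2.connectedComponentsWithStats(mask.astype(np.uint8))
    return [(c[i]/up+np.array(off)+(.5/up-.5),s[i][4]/up**2,s[i][2:4]/up) for i in range(1,n) if s[i][4]>4*up]
def up(img,x0,y0,x1,y1,k=8): return cv2.resize(img[y0:y1,x0:x1],None,fx=k,fy=k,interpolation=cv2.INTER_CUBIC)
if __name__=="__main__":
  for n in("top","scene"):
    c=ctrl.capture(n);I=c["img"]
    rois={"top":((125,195,200,240),(305,185,395,235)),"scene":((150,110,190,190),(260,215,360,300))}[n]
    a=up(I,*rois[0]).astype(int);o=(a[...,2]>a[...,0]+60)
    for p,s,w in cen(o,8,rois[0][:2]): print(n,"orange",p.round(1),s,w,ray(c,p,.085).round(4))
    if n=="top":
        for o in ctrl.outline_of(n,"zero_disc")[:1]:
            p=np.argwhere(o["pixels"])[:,::-1].mean(0);print("disc",p.round(1),ray(c,p,.018).round(4))
        m=ctrl.outline_of(n,"gauge_stand")[0]["pixels"].astype(np.uint8)
        g=cv2.cvtColor(I,cv2.COLOR_BGR2GRAY)
        pts=np.argwhere(m)[:,::-1]; W=np.array([ray(c,p,.014)[:2] for p in pts]).astype(np.float32)*1000
        print("stand rect",cv2.minAreaRect(W))
    # rings: hole in each coupon's blue
    x0,y0,x1,y1=rois[1];a=up(I,*rois[1]).astype(int)
    blue=(a[...,0]>a[...,2]+55).astype(np.uint8)
    cs,_=cv2.findContours(blue,cv2.RETR_EXTERNAL,cv2.CHAIN_APPROX_NONE)
    for k in cs:
        if cv2.contourArea(k)<64*80: continue
        f=np.zeros_like(blue);cv2.drawContours(f,[k],-1,1,-1)
        w=((a[...,2])*f).astype(float);f=cv2.erode(f,np.ones((17,17)))
        b=np.median(a[...,2][f>0]);r=((a[...,2]-b)>25)&(f>0)
        if r.sum()<20: continue
        q=np.argwhere(r)[:,::-1].astype(np.float32);e=cv2.fitEllipse(cv2.convexHull(q));p=np.array(e[0])/8+[x0,y0]+(.5/8-.5)
        print(n,"ring",p.round(1),np.round(np.array(e[1])/8,1),ray(c,p,.017).round(4))
E
python3 m.py
```

```text
top orange [143.2 213.2] 36.078125 [ 9.5 10. ] [0.4531 0.3458 0.085 ]
disc [177.5 218.8] [0.4469 0.2602 0.018 ]
stand rect ((449.81256103515625, 302.35595703125), (162.3249969482422, 72.35420227050781), 85.6839828491211)
top ring [372.9 219.7] [10.2 10.6] [ 0.4573 -0.3317  0.017 ]
top ring [346.6 210.6] [10.3 10.6] [ 0.4833 -0.2529  0.017 ]
top ring [316.8 206.8] [10.3 10.4] [ 0.4931 -0.1625  0.017 ]
scene orange [167.2 141.3] 19.03125 [9.375 3.25 ] [0.4515 0.3461 0.085 ]
scene orange [181.7 154.5] 57.046875 [17.5    9.875] [0.4405 0.2155 0.085 ]
scene orange [186.9 187.9] 15.0625 [5.    3.625] [0.3629 0.0144 0.085 ]
scene ring [324.3 279. ] [12.3 17.6] [ 0.4574 -0.3338  0.017 ]
scene ring [305.5 252. ] [ 9.8 15.8] [ 0.4832 -0.2552  0.017 ]
scene ring [280.8 229.7] [ 7.9 15. ] [ 0.4931 -0.1643  0.017 ]
```

```bash
cat > d.py <<'E'
import sys
from h import *
from scipy.spatial.transform import Rotation as R
s=ctrl.observe();q=s["eef_rot"];r=R.from_quat([q[1],q[2],q[3],q[0]])
t=np.array([float(v) for v in sys.argv[1:4]]);d=t-s["eef_pos"]
n=int(np.ceil(np.linalg.norm(d)/.045));u=r.inv().apply(d)/.3
print("t",s["t"],"pos",np.round(s["eef_pos"],4),"F",np.round(s["wrist_force"],1),"tool z",r.apply([0,0,1]).round(4),"q",np.round(s["q"],2))
print("units total",u.round(4),"rows",n,"each",(u/n).round(4))
E
python3 d.py .4525 .3465 .229
```

```text
t 1.1 pos [0.1819 0.65   0.2297] F [ 0.8 -0.1  0.1] tool z [-0.  0. -1.] q [ 1.26  0.12  1.44  0.    1.58 -0.04]
units total [-1.1414 -0.7314  0.0022] rows 10 each [-0.1141 -0.0731  0.0002]
```

Emit:
play_rows(
  increments=[
    [-0.06,-0.04,0,0],
    [-0.114,-0.073,0,0],
    [-0.114,-0.073,0,0],
    [-0.114,-0.073,0,0],
    [-0.114,-0.073,0,0],
    [-0.114,-0.073,0,0],
    [-0.114,-0.073,0,0],
    [-0.114,-0.073,0,0],
    [-0.114,-0.073,0,0],
    [-0.114,-0.073,0,0],
    [-0.056,-0.035,0,0],
    [0,0,0,0],
  ],
  hand=93,
)

```text
t: 2.3
eef_pos: [0.4541, 0.3437, 0.2297]
eef_rot: [0.0, 0.138, 0.99, -0.0]
wrist_force: [0.3, -0.3, -0.0]
opening: 0.998
grasp_force: 0.0
```

```bash
python3 d.py .4525 .3465 .112
```

```text
t 2.3 pos [0.4541 0.3437 0.2297] F [ 0.3 -0.3 -0. ] tool z [ 4.e-04 -3.e-04 -1.e+00] q [ 0.6  -0.11  1.67 -0.    1.58 -0.69]
units total [0.008  0.0077 0.3923] rows 3 each [0.0027 0.0026 0.1308]
```

Emit:
play_rows(
  increments=[
    [0.008,0.008,0.06,0],
    [0,0,0.12,0],
    [0,0,0.12,0],
    [0,0,0.07,0],
    [0,0,0.02,0],
    [0,0,0,0],
    [0,0,0,0],
  ],
)

```text
t: 3.0
eef_pos: [0.451, 0.3498, 0.1137]
eef_rot: [0.0, 0.136, 0.991, 0.0]
wrist_force: [-0.4, -0.1, 0.4]
opening: 0.998
grasp_force: 0.0
```

Emit:
play_rows(
  increments=[
    [0,0,0,0],
    [0,0,0,0],
    [0,0,0,0],
    [0,0,0,0],
    [0,0,0,0],
    [0,0,0,0],
    [0,0,0,0],
    [0,0,0,0],
  ],
  hand=10,
)

```text
t: 3.8
eef_pos: [0.451, 0.3492, 0.1126]
eef_rot: [-0.0, 0.136, 0.991, -0.0]
wrist_force: [-0.2, -0.2, 0.3]
opening: 0.36
grasp_force: 0.0
```

Emit:
play_rows(
  increments=[
    [-0.006,-0.007,0,0],
    [0,0,0,0],
    [0,0,0,0],
    [0,0,0,0],
    [0,0,0,0],
    [0,0,0,0],
    [0,0,0,0],
  ],
)

```text
t: 4.5
eef_pos: [0.4524, 0.3479, 0.1127]
eef_rot: [0.0, 0.136, 0.991, 0.002]
wrist_force: [2.7, 11.3, -4.6]
opening: 0.234
grasp_force: 29.9
```

Emit:
play_rows(
  increments=[
    [0,0.006,0,0],
    [0,0,0,0],
    [0,0,-0.02,0],
    [0,0,-0.05,0],
    [0,0,-0.08,0],
    [0,0,-0.08,0],
    [0,0,-0.08,0],
    [0,0,-0.06,0],
    [0,0,-0.02,0],
    [0,0,0,0],
    [0,0,0,0],
  ],
)

```text
t: 5.6
eef_pos: [0.4524, 0.3482, 0.2284]
eef_rot: [-0.001, 0.136, 0.991, -0.001]
wrist_force: [-0.3, 0.3, -2.1]
opening: 0.229
grasp_force: 30.0
```

```bash
cat > g.py <<'E'
from m import *
import sys
s=ctrl.observe();print(s["t"],np.round(s["eef_pos"],4),np.round(s["wrist_force"],1),s["opening"])
e=s["eef_pos"];c=ctrl.capture("scene");p=proj(c,e).round().astype(int);x0,y0,x1,y1=max(p[0]-40,0),max(p[1]-30,0),p[0]+40,p[1]+50
v=up(c["img"],x0,y0,x1,y1,7)
for dz in np.arange(-.09,.041,.005):  # expected pen axis, tick each 5 mm
    q=(proj(c,e+[0,0,dz])-[x0,y0]+.5)*7; cv2.circle(v,(int(q[0])+0,int(q[1])),1,(0,255,0),-1)
cv2.imwrite("pics/"+sys.argv[1],v)
a=up(c["img"],x0,y0,x1,y1).astype(int)
for p,sz,w in cen(a[...,2]>a[...,0]+60,8,(x0,y0)):
    print("orange",p.round(1),sz,w,"expected",proj(c,e+[0,0,.008-.035]).round(1))
E
python3 g.py g1.png
```

```text
5.6 [0.4524 0.3482 0.2284] [-0.3  0.3 -2.1] 0.2293852927593971
orange [162.8 104.1] 13.625 [8.125 2.25 ] expected [162.3 103.3]
```

View pics/g1.png

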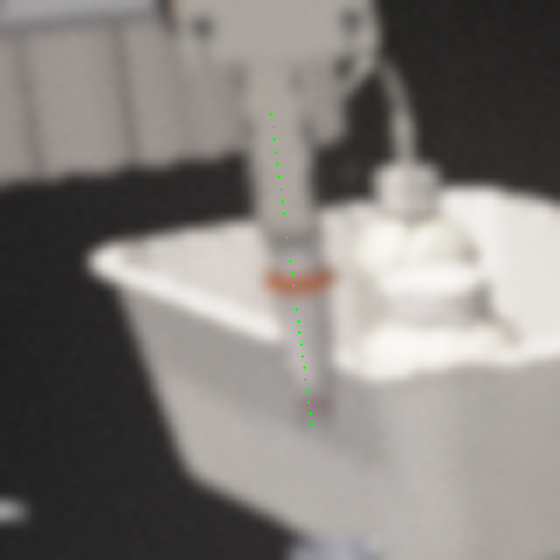

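The gauge is in the grip with its collar at crop (298,282). It lies on the expected axis (green ticks) to within about 1 px, and the foot sits at about (313,410). Next, over to the disc.

Emit:
play_rows(
  increments=[
    [-0.008,-0.04,0,0],
    [-0.018,-0.085,0,0],
    [-0.018,-0.085,0,0],
    [-0.012,-0.06,0.05,0],
    [-0.005,-0.022,0.1,0],
    [0,0,0.1,0],
    [0,0,0.07,0],
    [0,0,0.03,0],
    [0,0,0,0],
    [0,0,0,0],
  ],
)

```text
t: 6.65
eef_pos: [0.4469, 0.2591, 0.1256]
eef_rot: [0.0, 0.136, 0.991, 0.0]
wrist_force: [0.3, 0.7, -0.9]
opening: 0.234
grasp_force: 30.0
```

```bash
python3 d.py .4466 .2590 .103; python3 g.py g2.png
```

```text
t 6.65 pos [0.4469 0.2591 0.1256] F [ 0.3  0.7 -0.9] tool z [ 7.e-04  3.e-04 -1.e+00] q [ 0.48 -0.19  1.91 -0.    1.42 -0.82]
units total [ 0.001  -0.0007  0.0753] rows 1 each [ 0.001  -0.0007  0.0753]
6.65 [0.4469 0.2591 0.1256] [ 0.3  0.7 -0.9] 0.2338677118636797
orange [177.9 146.3] 16.375 [8.5   2.875] expected [176.9 145.1]
orange [193.6 159.2] 130.8125 [41.875 17.75 ] expected [176.9 145.1]
```

View pics/g2.png

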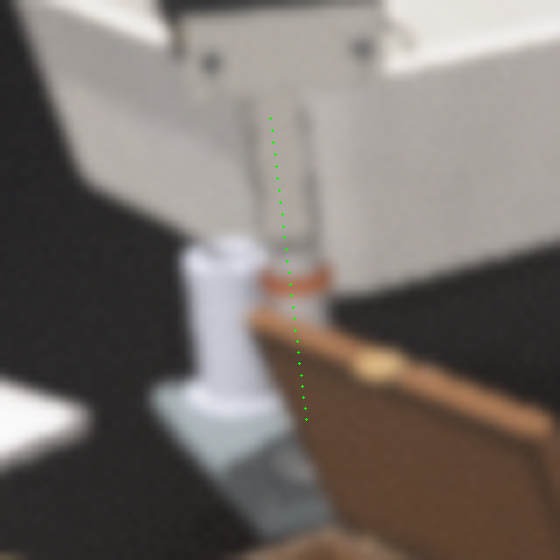

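Emit:
play_rows(
  increments=[
    [0,0,0.015,0],
    [0,0,0.015,0],
    [0,0,0.01,0],
    [0,0,0,0],
    [0,0,0,0],
  ],
)

```text
t: 7.2
eef_pos: [0.4466, 0.2591, 0.1126]
eef_rot: [-0.0, 0.136, 0.991, -0.0]
wrist_force: [-0.6, -0.9, -1.1]
opening: 0.234
grasp_force: 30.0
```

Emit:
play_rows(
  increments=[
    [0,0,0.005,0],
    [0,0,0.005,0],
    [0,0,0,0],
    [0,0,0,0],
  ],
)

```text
t: 7.6
eef_pos: [0.4466, 0.2592, 0.1096]
eef_rot: [-0.0, 0.136, 0.991, -0.0]
wrist_force: [-0.5, -0.1, -1.6]
opening: 0.231
grasp_force: 30.0
```

Emit:
play_rows(
  increments=[
    [0,0,0.005,0],
    [0,0,0.005,0],
    [0,0,0,0],
    [0,0,0,0],
  ],
)

```text
t: 8.0
eef_pos: [0.4467, 0.2592, 0.1069]
eef_rot: [0.0, 0.136, 0.991, 0.0]
wrist_force: [0.6, 0.2, 1.6]
opening: 0.23
grasp_force: 30.0
```

Emit:
play_rows(
  increments=[
    [0,0,0.005,0],
    [0,0,0.005,0],
    [0,0,0.003,0],
    [0,0,0,0],
    [0,0,0,0],
    [0,0,0,0],
  ],
)

```text
t: 8.6
eef_pos: [0.4468, 0.2592, 0.103]
eef_rot: [0.0, 0.136, 0.991, 0.0]
wrist_force: [-1.4, -1.2, 4.3]
opening: 0.234
grasp_force: 30.0
```

```bash
cat > f.py <<'E'
from h import *
F=[];Z=[]
for i in range(10):
    ctrl.capture("scene");s=ctrl.observe();F.append(s["wrist_force"]);Z.append(s["eef_pos"])
print(s["t"],"F",np.mean(F,0).round(2),np.std(F,0).round(2),"pos",np.mean(Z,0).round(4))
E
python3 f.py
```

```text
9.1 F [-0.77 -0.28  5.4 ] [0.39 0.24 0.46] pos [0.4468 0.2592 0.103 ]
```

Emit:
play_rows(
  increments=[
    [0,0,0,0],
    [0,0,0,0],
    [0,0,0,0],
    [0,0,0,0],
    [0,0,0,0],
    [0,0,0,0],
    [0,0,0,0],
    [0,0,0,0],
    [0,0,0,0],
    [0,0,0,0],
    [0,0,0,0],
    [0,0,0,0],
  ],
)

```text
t: 10.3
eef_pos: [0.4468, 0.2592, 0.103]
eef_rot: [0.0, 0.136, 0.991, 0.0]
wrist_force: [-0.5, 0.2, 4.6]
opening: 0.231
grasp_force: 30.0
```

Emit:
play_rows(
  increments=[
    [0,0,0,0],
    [0,0,0,0],
    [0,0,-0.01,0],
    [0,0,-0.02,0],
    [0,0,-0.05,0],
    [0,0,-0.1,0],
    [0,0,-0.12,0],
    [0,0,-0.12,0],
    [0,0,-0.12,0],
    [0,0,-0.06,0],
    [0,0,0,0],
    [0,0,0,0],
  ],
)

```text
t: 11.5
eef_pos: [0.4465, 0.259, 0.2814]
eef_rot: [-0.001, 0.136, 0.991, -0.0]
wrist_force: [0.6, -0.4, -1.7]
opening: 0.233
grasp_force: 30.0
```

```bash
python3 f.py; python3 d.py .4832 -.254 .283
```

```text
12.0 F [-0.11 -0.02 -1.7 ] [0.52 0.61 0.59] pos [0.4464 0.259  0.2816]
t 12.0 pos [0.4466 0.2591 0.2826] F [ 0.9  0.7 -1.3] tool z [-2.e-04 -1.e-04 -1.e+00] q [ 0.48 -0.24  1.7  -0.    1.69 -0.82]
units total [-5.7820e-01 -1.6144e+00 -1.3000e-03] rows 12 each [-4.820e-02 -1.345e-01 -1.000e-04]
```

Emit:
play_rows(
  increments=[
    [-0.018,-0.064,0,0],
    [-0.039,-0.138,0,0],
    [-0.039,-0.138,0,0],
    [-0.039,-0.138,0,0],
    [-0.039,-0.138,0,0],
    [-0.039,-0.138,0,0],
    [-0.039,-0.138,0,0],
    [-0.039,-0.138,0,0],
    [-0.039,-0.138,0,0],
    [-0.039,-0.138,0,0],
    [-0.039,-0.138,0,0],
    [-0.039,-0.138,0,0],
  ],
)

```text
t: 13.2
eef_pos: [0.4475, -0.2359, 0.2829]
eef_rot: [0.0, 0.136, 0.991, -0.0]
wrist_force: [0.5, 0.1, -1.2]
opening: 0.232
grasp_force: 30.0
```

Emit:
play_rows(
  increments=[
    [-0.04,-0.02,0,0],
    [-0.06,-0.012,0,0],
    [-0.031,0,0,0],
    [0,0,0.06,0],
    [0,0,0.12,0],
    [0,0,0.12,0],
    [0,0,0.1,0],
    [0,0,0.06,0],
    [0,0,0.02,0],
    [0,0,0,0],
    [0,0,0,0],
  ],
)

```text
t: 14.3
eef_pos: [0.4834, -0.2537, 0.1397]
eef_rot: [0.001, 0.136, 0.991, -0.0]
wrist_force: [0.9, -0.1, -1.5]
opening: 0.228
grasp_force: 30.0
```

```bash
python3 d.py .4832 -.254 .102; python3 g.py g3.png
```

```text
t 14.3 pos [ 0.4834 -0.2537  0.1397] F [ 0.9 -0.1 -1.5] tool z [ 1.1e-03 -6.0e-04 -1.0e+00] q [-0.53 -0.13  1.83  0.    1.44 -1.83]
units total [ 0.0007 -0.0011  0.1258] rows 1 each [ 0.0007 -0.0011  0.1258]
14.3 [ 0.4834 -0.2537  0.1397] [ 0.9 -0.1 -1.5] 0.22792761953997112
orange [299.4 199.3] 248.84375 [25.    34.375] expected [307.3 209.2]
orange [332.  208.5] 399.578125 [15.625 36.5  ] expected [307.3 209.2]
```

View pics/g3.png

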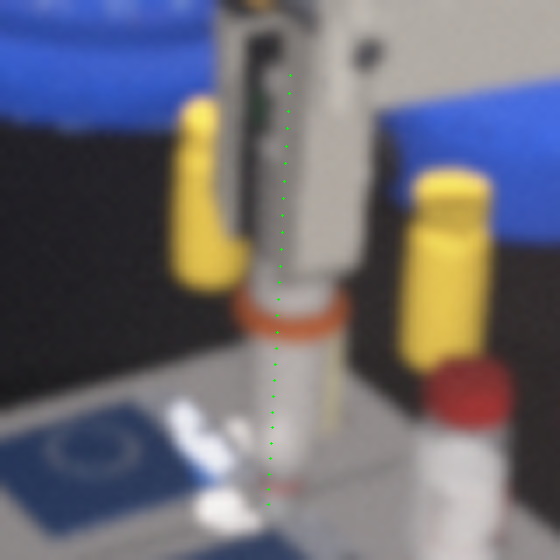

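The collar (crop 292,312) and foot (≈281,500) sit about 12 crop px right of the nominal axis. That puts the pen about 3 mm towards tool −x in the pads, so I'll correct for it, go lower and check against the ring.

Emit:
play_rows(
  increments=[
    [0.009,-0.004,0.02,0],
    [0,0,0.03,0],
    [0,0,0.025,0],
    [0,0,0.015,0],
    [0,0,0.005,0],
    [0,0,0,0],
    [0,0,0,0],
  ],
)

```text
t: 15.05
eef_pos: [0.4804, -0.2543, 0.1105]
eef_rot: [0.0, 0.136, 0.991, -0.0]
wrist_force: [0.6, -0.9, -1.0]
opening: 0.233
grasp_force: 30.0
```

```bash
python3 - <<'E'
from m import *
s=ctrl.observe();e=s["eef_pos"];print(s["t"],np.round(e,4),np.round(s["wrist_force"],1))
c=ctrl.capture("scene");x0,y0=265,200;v=up(c["img"],x0,y0,x0+80,y0+75,8)
for ctr,col in(((.4832,-.2552,.017),(0,255,255)),):
    P=np.array([(proj(c,np.array(ctr)+[.0135*np.cos(t),.0135*np.sin(t),0])-[x0,y0]+.5)*8 for t in np.linspace(0,6.28,40)]).astype(int)
    for q in P: cv2.circle(v,tuple(map(int,q)),1,col,-1)
for dz in np.arange(-.09,.02,.005):
    q=(proj(c,e+np.array([.0032,-.0009,dz]))-[x0,y0]+.5)*8;cv2.circle(v,tuple(map(int,q)),1,(0,255,0),-1)
cv2.imwrite("pics/g4.png",v)
E
```

```text
15.05 [ 0.4804 -0.2543  0.1105] [ 0.6 -0.9 -1. ]
```

View pics/g4.png

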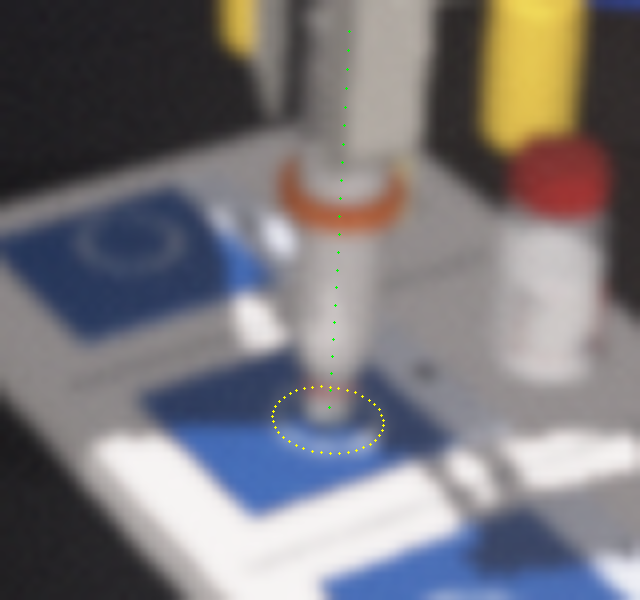

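The foot at (327,412), about 3 mm above the surface, sits centrally over the ring (yellow, centre 328,420) of the red vial's lane. Now I'll press gently.

Emit:
play_rows(
  increments=[
    [0,0,0.005,0],
    [0,0,0.005,0],
    [0,0,0.005,0],
    [0,0,0.005,0],
    [0,0,0.004,0],
    [0,0,0.003,0],
    [0,0,0,0],
    [0,0,0,0],
    [0,0,0,0],
  ],
)

```text
t: 16.0
eef_pos: [0.4804, -0.2544, 0.1024]
eef_rot: [0.0, 0.136, 0.991, -0.0]
wrist_force: [-0.6, 0.3, 4.3]
opening: 0.232
grasp_force: 30.0
```

```bash
python3 f.py
```

```text
16.5 F [-0.76  0.55  5.08] [0.72 0.4  0.52] pos [ 0.4804 -0.2543  0.1024]
```

Emit:
play_rows(
  increments=[
    [0,0,0.001,0],
    [0,0,0,0],
    [0,0,0,0],
    [0,0,0,0],
    [0,0,0,0],
    [0,0,0,0],
    [0,0,0,0],
    [0,0,0,0],
    [0,0,0,0],
    [0,0,0,0],
    [0,0,0,0],
    [0,0,0,0],
  ],
)

```text
t: 17.7
eef_pos: [0.4804, -0.2544, 0.1022]
eef_rot: [0.0, 0.136, 0.991, -0.0]
wrist_force: [-1.5, -0.4, 5.7]
opening: 0.229
grasp_force: 30.0
```

```bash
python3 f.py; python3 - <<'E'
from m import *
c=ctrl.capture("scene");cv2.imwrite("pics/g5.png",up(c["img"],265,195,385,285,6))
E
```

```text
18.2 F [-0.65  0.9   5.24] [0.41 0.44 0.4 ] pos [ 0.4804 -0.2543  0.1022]
```

View pics/g5.png

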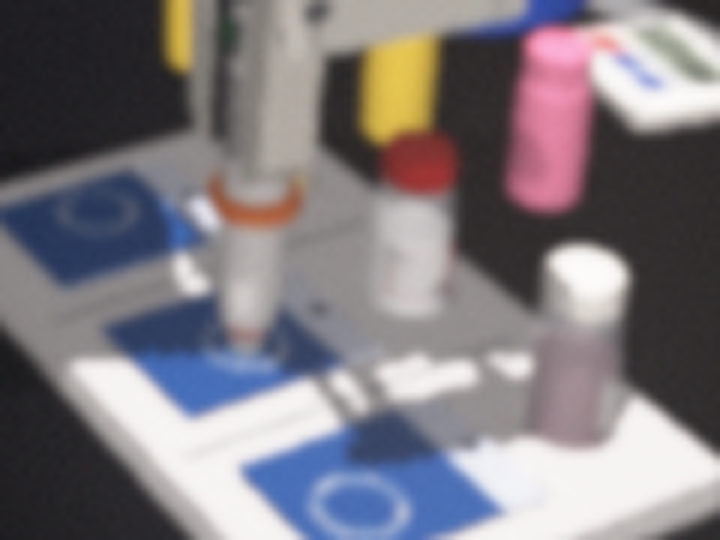

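The foot at (245,345) is inside the middle coupon's ring. The red line is still visible above it, the pen is upright, and the red and white vials are standing; the black one is hidden behind the gripper. Handing in now.

```bash
python3 -c "
from cell import ctrl
print(ctrl.finish_job())"
```

```text
the job is handed in; nothing more can be done
None
```

The job is handed in at about 18 s of the 51 s, verdict not reported: I zeroed the gauge on the steel disc for about 2 s, and it is now held upright in the ring on the red vial's coupon, sleeve about 4.7 mm in by wrist force; the black vial was hidden by the gripper in the last picture.

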